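Set the batch wheel and send the repaired board down the rail

ROBOT

A 6-joint arm with a two-finger parallel gripper is mounted at the origin on the work surface. World frame = base frame: x ahead of the robot, y to its left, z up, the work surface at z = 0. Lengths are in m, angles in degrees, forces in N, time in s.
With the tool pointing down it reaches from about 0.35 to 0.875 m from the base axis. Payload 4.2 kg.
Tool frame: the origin (TCP) lies at the centre of the arm's flange, where the gripper is bolted on; the fingertips stand 182 mm ahead of it and the grasp point (between the pads) lies 164 mm ahead of it (r.nose_length is the distance from the TCP to the fingertips, in m); z points along the fingers, y is the line along which they close (so a half turn about z gives the same grasp; the last joint's range is limited). The gripper opens to 87 mm and grips with 3 to 60 N. Pads are 19 mm wide; open, the fingers measure 117 mm over their backs; the gripper's body (75 mm by 190 mm) begins 51 mm behind the grasp point.
Start: joints at [-57.032, 22.042, 0.453, 0, -68.411, -14.817], TCP at [0.195, -0.594, 0.405] pointing down, gripper open.
Joint ranges: [-179.83, 179.83], [-69.29, 118.12], [-61.27, 80.66], [-181.25, 117.63], [-171.15, -9.14], [-177.46, 177.46]. Speed limits (degrees/s): [159.86, 159.86, 180, 180, 180, 180].

INTERFACE

Orientations are given as a 3x3 rotation matrix whose columns are the frame's x, y, z axes.
In Python, from station import r, vision gives the robot as it stands. The module is installed in compiled form; this text tells all that it offers.
- The arm moves only by the shell command python3 -m creep 'ROWS'. ROWS is JSON, a list of rows, each a list of 7 numbers: the opening, from -1 (shut) to 1 (fully open), then the shift along the tool's x, y, z in mm, then the turn, a rotation vector about the tool's x, y, z in degrees. A call has 1 to 8 rows; each row is the pose to reach, as a shift and turn from the pose commanded when the call began, along the tool's axes at that moment; what a row does not reach only later rows make up. A row lasts 1/12 s, in which the tool goes at most 41.7 mm and 7.16 degrees, less where a joint would pass 70% of its speed; a pose out of reach is approached as far as the arm can. A call with a gripper value outside its range is refused whole. The fingers move at their own pace and stop on an object; the grip force is fixed at half the most. Time passes only in rows, so rows that repeat a pose let the fingers close. It gives the time, the measured TCP pose, the force, the opening and the grip force at its end, in the units of the state.
- r.sense(): the state, without advancing time (a new reading comes with each control period).
- vision.capture(name): name is "scene" or "top"; returns (picture, depth): 384x512x3 uint8, red, green, blue; 384x512 float32, m along the optical axis (not along the pixel's ray), 0 where there is no reading.
- vision.camera_model(name): a dict with "vertical_fov" (degrees; the focal length in pixels is half the picture's height over the tangent of half this angle, whatever the lens; pixels are square), "cx", "cy" (the principal point, pixels), "extrinsics" (4x4, takes a point from camera to world coordinates). Camera axes: x right, y down, z forward; pixel columns grow to the right and rows downward; lengths in m; the calibration is good to about 2 mm. A picture is of the moment at which its call begins. camera_model takes no time and is no camera call.
- r.finish_job(): hands the job in; it is judged then, once.
Trained networks look in the newest picture that a camera, given by its name, has taken for a name from the list of things; names that differ only in an ending like _2 or _b are one class to them, and where a whole thing is asked for, a point or a joint stands for the part that bears it (a point fixed in the world has none). Each returns a list of dicts, best first, with "conf" (0 to 1); they miss things now and then, are a little off and sometimes report something else, mostly with a low value. They report only what shows in the picture. A call takes as long as a camera call. They do not tell look-alikes from the thing itself.
- vision.find_in(camera, thing): "uv" ([column, row] in pixels, amid what is visible of it).
- vision.cut_out(camera, thing): "region" (384x512 bool, what is visible of it) and "uv" ([column, row] in pixels, amid what is visible of it).
The state is a dict: "time_s": time; "joints": joint angles; "joint_velocities": joint speeds; "effort": joint torques, N m; "tcp_pos": TCP position; "ee_rot": TCP orientation; "wrist_force": force on the tool from outside, world axes, zero at the start; "moment": the same for the moment, N m; "gripper_width": opening from 0.0 (shut) to 1.0 (fully open); "gripper_force": force on a finger pad.
Only numpy, scipy, OpenCV 4.12 (cv2) and the standard library are available. Lean on these libraries where they do the work, as an engineer would, in place of code of your own. Each camera call takes 0.05 s, during which the arm holds its last target. There are 200 camera calls.

TASK

The repaired board goes out as batch 5: first turn the batch-number wheel by the bar on top until the 5 stands squarely in the small window, and let go of it. Then lift the board carrier by its tab, hook it over the upper half of the sloping rail so that the hooks rest on the bar, and only then let go, so that it slides by itself all the way down to the stop and hangs there. Leave everything else on the bench where it is.

Things in the scene. Friction and masses are not known exactly. Their poses are not given: they have to be found in the camera images.
- wheel (a joint): Angle of the batch-number wheel, rad. Seen from above it grows as the wheel turns clockwise. Numerals 0 to 7 stand every pi/4 rad: the numeral n is centred in the window at n*pi/4 (5 at 3.927); the wheel has end stops at -0.05 and 5.55, so it must be turned clockwise to go from a low numeral to 5. Stiff (about 0.1 N m), no clicks, stays where it is left. It starts 2.0 to 3.8 rad below 5.
- wheel_grip (a point): Point on the wheel's upright turning axis, at the middle (half-way up) of its grip: a plain aluminium bar 44 mm long, 12 mm wide and 34 mm high (50 to 84 mm above the bench; this point is at 70 mm). Its x axis lies along the bar, so fingers close along its y axis; it turns with the wheel. The flat top of the box is 40 mm above the bench, 160 x 160 mm.
- window (a point): Centre of the small window (28 x 34 mm, steel frame, no glass to lift) in the top of the grey counter box, 54 mm from the wheel's axis, 40 mm above the bench. White seven-bar numerals 26 mm high on the black drum below show through it, one at a time, upright for someone who looks the robot's way (top of the numeral towards +x of the box).
- rail: The sloping rail with its two posts and stop plate, fixed to the bench. Origin on the bench under the bar's middle; the bar runs along its y axis and its high end is at -y. Polished, greased round bar 12 mm thick and 360 mm long, falling 8 degrees towards +y, its centre 165 mm above the bench at the middle. The hooks slide freely on it. Posts 16 mm thick carry both ends.
- rail_load (a point): On the bar's centre line, 100 mm uphill from its middle (a good place to hang the carrier); 179 mm above the bench. The high end and its post are 80 mm farther uphill.
- rail_stop (a point): On the bar's centre line at the uphill face of the stop plate, 150 mm downhill from the bar's middle. The plate (70 mm wide, square to the bar) reaches 120 mm below the bar and stops the carrier's tray.
- carrier: Board carrier, 158 mm tall, 0.2 to 0.4 kg, standing on its tray. Origin on the underside below the tab. Tray 80 x 80 x 5 mm (centre at x = +3 mm) with a green circuit board. Two hooks of 8 mm steel rod at y = -28 and +28 mm open towards +x; their uprights are at x = -30 mm. The bar, along the carrier's y, goes in sideways under the tips, then up into the peaks.
- carrier_grip (a point): Middle of the carrier's tab, where it is gripped from above: a flat plate 10 mm thick along the carrier's x (fingers close along x), 40 mm along y, 32 mm high, its top 158 mm and this point 142 mm above the carrier's underside. Axes as the carrier's.
- carrier_seat (a point): Where the bar's centre lies when hung: midway between the hooks, 106 mm above the underside, 36 mm below carrier_grip. Axes as the carrier's. Hook rod centres: peak 118 mm high at x = 0, sloping to 100 mm at x = -30 and to the tips, 104 mm high at x = +22 mm. Once hung it settles to the bar's slope; at the stop this point is about 110 mm downhill from the bar's middle.
- screwdriver: Screwdriver 130 mm long lying on the bench; bystander, leave alone
- flux_bottle: Small amber flux bottle, 38 mm across, 85 mm tall; bystander, leave alone
- solder_spool: Solder spool 54 mm across, 40 mm tall, standing on its flange; bystander, leave alone
- parts_tray: Black divided parts tray 80 x 120 x 25 mm; bystander, leave alone
- brush: Brush 160 mm long, lying; bystander, leave alone
- tip_jar: Glass jar 56 mm across, 60 mm tall; bystander, leave alone
- spare_board: Bare green circuit board 90 x 60 x 6 mm, lying flat under the rail; bystander, leave alone
Things that resemble listed ones, but are neither listed nor needed, are in the scene too. Of the things that look like the carrier, the smaller one is meant.

How it is judged:
By the outcome, as a careful person would: the job done as asked, in the order asked, and still so for the second after the job is handed in, with the robot touching nothing.
It also fails if it takes over 69 s, if anything falls off the work surface, if the arm or the gripper's body presses on something with over 40 N, if the wrist force passes 120 N, or if a joint passes its speed limit or range.

## Working session

There is one attempt and no reset: what is moved stays moved. The work goes in short steps, Python scripts to look and compute and a shell command to move; the robot and the scene stay as the last step left them, time stands still between calls to the robot, and variables do not carry over. Pictures are saved under pics/ and viewed, at most 10 in all, crops included, and the job is handed in when it is done.

```bash
mkdir -p pics; cat > h.py <<'E'
from station import r, vision
import numpy as np, cv2
def cam(n):
    m=vision.camera_model(n); f=192/np.tan(np.radians(m['vertical_fov'])/2)
    return f,m['cx'],m['cy'],np.array(m['extrinsics'])
def cloud(n,d):
    f,cx,cy,T=cam(n); v,u=np.mgrid[:384,:512]
    P=np.stack([(u-cx)/f*d,(v-cy)/f*d,d],-1)
    W=P@T[:3,:3].T+T[:3,3]; W[d==0]=np.nan
    return W
def save(name,im,scale=1):
    cv2.imwrite('pics/'+name,cv2.cvtColor(cv2.resize(im,None,fx=scale,fy=scale,interpolation=cv2.INTER_CUBIC),cv2.COLOR_RGB2BGR))
E
python3 - <<'E'
from h import *
np.set_printoptions(precision=4,suppress=True)
for n in ['scene','top']:
    p,d=vision.capture(n); save(n+'0.png',p,1.5); W=cloud(n,d); np.savez(n+'0.npz',p=p,d=d,W=W)
    print(n,cam(n)[:3],cam(n)[3])
    for t in ['wheel','carrier','rail','carrier_grip','wheel_grip','window','rail_load','rail_stop']:
        for o in vision.find_in(n,t):
            u,v=map(int,o['uv']); print(t,round(o['conf'],2),o['uv'],W[v,u])
s=r.sense();print(s['time_s'],s['tcp_pos'],s['ee_rot'],s['wrist_force'],s['gripper_width'])
E
```

```text
scene (np.float64(441.4222447892473), 259.67194845401025, 193.93035105804339) [[ 0.778   0.5185 -0.3548  0.9832]
 [ 0.6282 -0.6454  0.4345 -0.4646]
 [-0.0038 -0.561  -0.8278  1.1439]
 [ 0.      0.      0.      1.    ]]
wheel 0.62 [194.7, 245.4] [ 0.4697 -0.1315  0.0281]
wheel 0.56 [154.6, 281.6] [ 0.4871 -0.2873  0.0838]
carrier 0.88 [226.4, 202.3] [0.4346 0.0435 0.0081]
carrier 0.64 [240.8, 157.2] [0.3519 0.207  0.0053]
carrier 0.18 [303.4, 183.8] [0.584  0.2372 0.028 ]
rail 0.86 [293.3, 183.9] [0.6127 0.1326 0.1673]
carrier_grip 0.77 [228.1, 206.7] [0.4491 0.0363 0.0083]
carrier_grip 0.63 [238.3, 157.9] [0.3487 0.2008 0.0088]
wheel_grip 0.71 [159.3, 279.2] [ 0.4895 -0.2741  0.0761]
wheel_grip 0.67 [294.1, 184.8] [0.6143 0.1357 0.1607]
window 0.69 [157.0, 293.2] [ 0.4971 -0.2982  0.0395]
rail_load 0.81 [302.7, 180.8] [0.5788 0.2377 0.0388]
rail_stop 0.64 [301.3, 180.1] [0.5747 0.2388 0.0341]
top (np.float64(362.9614185471107), 258.02799640693, 186.28672871437803) [[-0.0005 -0.9835  0.1807  0.3572]
 [-0.9999  0.0029  0.0129  0.0499]
 [-0.0132 -0.1807 -0.9835  1.1339]
 [ 0.      0.      0.      1.    ]]
wheel 0.68 [361.6, 208.5] [ 0.4911 -0.2478  0.0359]
carrier 0.91 [219.8, 250.5] [0.3662 0.1842 0.0083]
carrier 0.69 [270.3, 218.1] [0.4499 0.0305 0.1557]
rail 0.82 [232.0, 160.8] [0.6091 0.1343 0.1647]
carrier_grip 0.93 [222.9, 252.5] [0.3602 0.1747 0.0097]
carrier_grip 0.68 [269.3, 220.8] [0.4471 0.0327 0.1271]
wheel_grip 0.63 [362.5, 207.3] [ 0.4946 -0.2519  0.0325]
wheel_grip 0.61 [373.1, 208.2] [ 0.487  -0.2739  0.0691]
window 0.89 [373.3, 207.9] [ 0.4935 -0.2827  0.0407]
rail_load 0.85 [232.7, 162.3] [0.6034 0.1342 0.1648]
rail_stop 0.91 [222.7, 163.7] [0.6029 0.1627 0.156 ]
0.9 [ 0.1947 -0.5939  0.4048] [[-0.9503 -0.3115  0.    ]
 [-0.3115  0.9503 -0.    ]
 [-0.     -0.0001 -1.    ]] [-0.2251 -0.1024  0.2139] 1.0009620967965536
```

View pics/scene0.png

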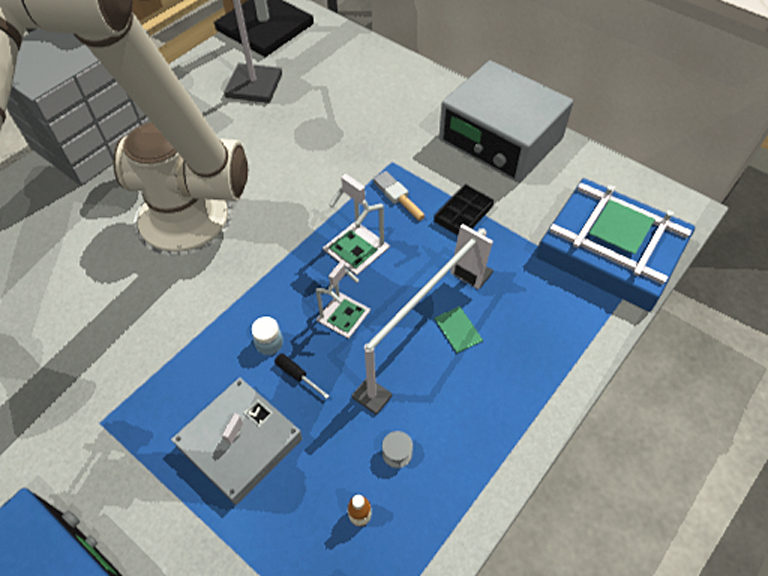

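View pics/top0.png

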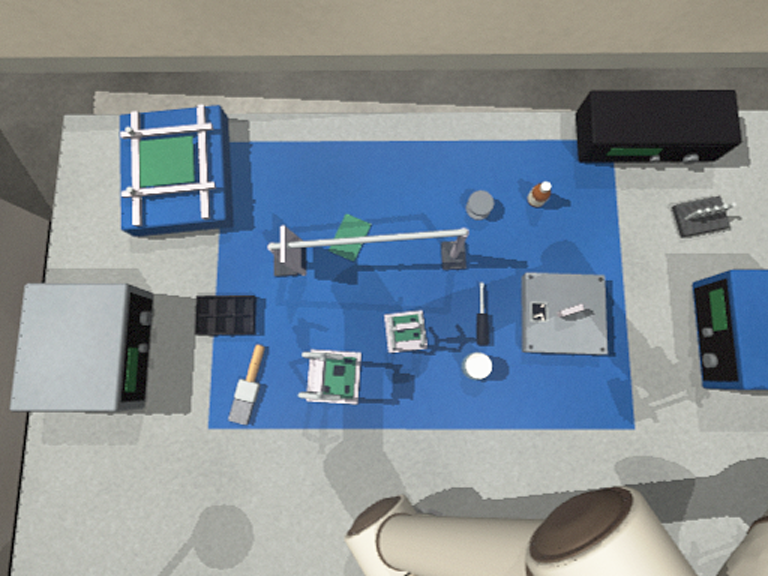

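The top picture shows the counter box at (377,209) with its window at (359,208). There are two carriers: A at (270,220) and B at (222,252). The rail runs from (183,163) at the stop end to (310,155) at the high end. Next I measure each of these.

```bash
python3 - <<'E'
from h import *
np.set_printoptions(precision=4,suppress=True)
Z={n:np.load(n+'0.npz') for n in ['scene','top']}
def sel(n,x0,x1,y0,y1,z0,z1):
    W=Z[n]['W']; m=(W[...,0]>x0)&(W[...,0]<x1)&(W[...,1]>y0)&(W[...,1]<y1)&(W[...,2]>z0)&(W[...,2]<z1); return W[m]
def desc(t,P):
    if len(P)<4: print(t,len(P));return
    rc=cv2.minAreaRect(P[:,:2].astype(np.float32)*1000); print(t,len(P),'mean',P.mean(0),'z',P[:,2].min(),P[:,2].max(),'rect',rc)
for n in Z:
    print(n)
    desc('boxtop',sel(n,.35,.65,-.42,-.15,.034,.045))
    desc('bar',sel(n,.42,.56,-.35,-.2,.055,.095))
    desc('bartop',sel(n,.42,.56,-.35,-.2,.079,.095))
    for nm,b in dict(A=(.36,.52,-.06,.1),B=(.27,.46,.1,.29)).items():
        desc(nm+' all',sel(n,*b,.003,.3)); desc(nm+' tray',sel(n,*b,.002,.02)); 
        for z in np.arange(.08,.22,.02): desc(nm+' z%.2f'%z,sel(n,*b,z,z+.02))
    P=sel(n,.5,.72,-.06,.27,.13,.22); 
    ok=np.ones(len(P),bool)
    for y in np.arange(-.06,.27,.03):
        Q=P[(P[:,1]>=y)&(P[:,1]<y+.03)]
        if len(Q): print('rail y%.2f'%y,len(Q),Q.mean(0),Q.min(0),Q.max(0))
p=Z['scene']['p']; a=cv2.resize(p[110:230,190:270],None,fx=5,fy=5,interpolation=2)
t=Z['top']['p']; b=cv2.resize(t[185:280,190:290],None,fx=4,fy=4,interpolation=2)
b=cv2.copyMakeBorder(b,0,600-b.shape[0],0,0,0)[:, :400]
cv2.imwrite('pics/crop1.png',np.hstack([a[:600,:400],b])[...,::-1])
E
```

```text
scene
boxtop 3292 mean [ 0.4934 -0.2947  0.0406] z 0.03404315289174953 0.04498660696798584 rect ((489.58056640625, -291.3006286621094), (160.08334350585938, 162.9762420654297), 87.86241912841797)
bar 154 mean [ 0.4929 -0.2925  0.0765] z 0.0551233088271037 0.08915514997150598 rect ((490.7431945800781, -291.9754638671875), (13.54529857635498, 44.15837860107422), 19.086585998535156)
bartop 85 mean [ 0.4908 -0.2919  0.0842] z 0.07912644385022727 0.08915514997150598 rect ((489.8408508300781, -292.03265380859375), (12.590970039367676, 43.25886535644531), 16.161462783813477)
A all 1329 mean [0.4493 0.0181 0.0282] z 0.0030021103977140307 0.1650261983709167 rect ((439.6466064453125, 19.886001586914062), (159.3704071044922, 159.01779174804688), 89.94790649414062)
A tray 1343 mean [0.4485 0.0154 0.0055] z 0.0020091838885170077 0.019533244825713725 rect ((439.974609375, 19.885700225830078), (159.3704071044922, 159.6737823486328), 89.94790649414062)
A z0.08 10 mean [ 0.4286 -0.0023  0.0878] z 0.08112443636722255 0.09547390734251815 rect ((427.84967041015625, -1.9080986976623535), (5.4465250968933
[... 6770 characters left out ...]
 0.0002 0.1749] [0.6192 0.03   0.1871]
rail y0.03 49 [0.6112 0.0462 0.1767] [0.6058 0.0326 0.1695] [0.6181 0.0598 0.1815]
rail y0.06 46 [0.6104 0.0762 0.1724] [0.6053 0.0625 0.1643] [0.616 0.09  0.178]
rail y0.09 45 [0.6092 0.1046 0.1685] [0.6039 0.09   0.1566] [0.6168 0.1178 0.1739]
rail y0.12 46 [0.6081 0.1332 0.1649] [0.6032 0.1201 0.1612] [0.6153 0.1485 0.1699]
rail y0.15 48 [0.6071 0.1646 0.1597] [0.6021 0.1508 0.1554] [0.6132 0.1797 0.1641]
rail y0.18 44 [0.6061 0.1949 0.1551] [0.601  0.1815 0.1487] [0.613  0.2081 0.1612]
rail y0.21 48 [0.6052 0.2256 0.1513] [0.5996 0.2104 0.1438] [0.6109 0.2396 0.1565]
rail y0.24 158 [0.6031 0.2528 0.1492] [0.5702 0.2415 0.1304] [0.6389 0.2687 0.1636]
```

View pics/crop1.png

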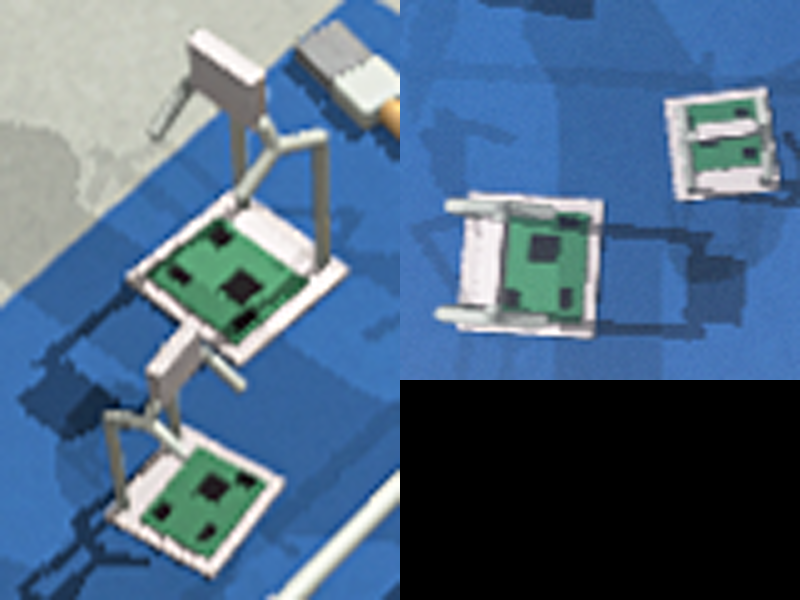

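Carrier A, at top (270,220) and scene (228,207), is 158 mm tall with a tray of about 80 mm. Carrier B, at top (222,252), is about 207 mm tall and larger. A is the one meant, and its hooks open towards +x, facing the rail. Next I look at the window.

```bash
python3 - <<'E'
from h import *
Z={n:np.load(n+'0.npz') for n in ['scene','top']}
# rectify box top plane patch (z=.04) around centre, from both cameras; +x up, -y right, 0.4mm/px
def rect(n,im,c,half=.08,s=.0004):
    f,cx,cy,T=cam(n); k=int(2*half/s); i,j=np.mgrid[:k,:k]
    X=c[0]+half-i*s; Y=c[1]+half-j*s
    P=np.stack([X,Y,np.full(X.shape,.036),],-1)-T[:3,3]; Q=P@T[:3,:3]
    return cv2.remap(im,(Q[...,0]/Q[...,2]*f+cx).astype(np.float32),(Q[...,1]/Q[...,2]*f+cy).astype(np.float32),cv2.INTER_CUBIC)
a=rect('scene',Z['scene']['p'],(.4896,-.2913)); b=rect('top',Z['top']['p'],(.490,-.2962))
cv2.imwrite('pics/win0.png',np.hstack([a,b])[...,::-1])
E
```

```text
(no output)
```

View pics/win0.png

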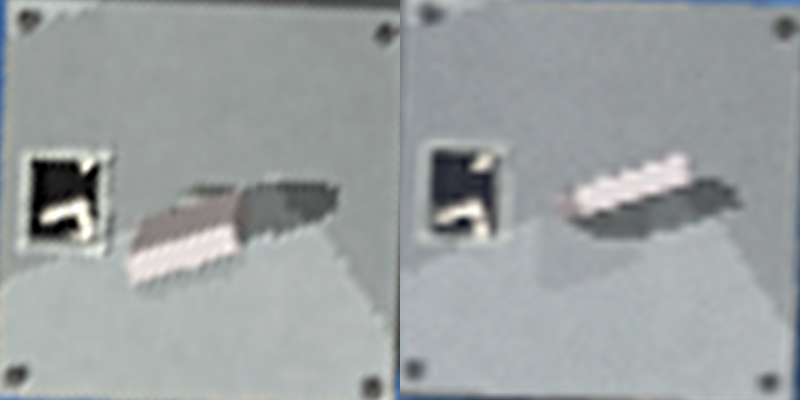

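The window at (70,198) in the left crop shows the 1 leaving upward and the top of the 2 entering from below. That puts the wheel at about 1.22 rad, and the bar axis lies 70° from the box's x axis. To reach 5 it needs about 155° clockwise.

```bash
cat >> h.py <<'E'
from scipy.spatial.transform import Rotation as R
def plan(x,y,z,yawy,tilt=0):
    """tool-frame shift (mm) and rotvec (deg) to TCP at x,y,z, tool down, tool y axis at yawy"""
    s=r.sense(); A=np.array(s['ee_rot']); p=np.array(s['tcp_pos'])
    a=np.radians(yawy); Y=np.array([np.cos(a),np.sin(a),0]); Zt=np.array([0,0,-1.]); X=np.cross(Y,Zt)
    B=np.stack([X,Y,Zt],1)@R.from_rotvec([0,np.radians(tilt),0]).as_matrix()
    print('t',round(s['time_s'],2),'p',p.round(4),'yaw',round(np.degrees(np.arctan2(A[1,1],A[0,1])),2),'j6',np.round(s['joints'],1)[5],'F',np.round(s['wrist_force'],1),'w',round(s['gripper_width'],3))
    print('shift',(A.T@(np.array([x,y,z])-p)*1000).round(1),'turn',np.degrees(R.from_matrix(A.T@B).as_rotvec()).round(2))
E
python3 -m creep '[[1,-34,17,9,0,0,-6],[1,-68,35,18,0,0,-12],[1,-102,53,27,0,0,-18],[1,-136,70,36,0,0,-24],[1,-170,88,45,0,0,-30],[1,-204,106,54,0,0,-36],[1,-238,123,63,0,0,-42],[1,-272,141,72,0,0,-48]]'
python3 -c "
from h import *
plan(.4897,-.2937,.30,198)"
```

```text
time_s: 1.57
tcp_pos: [0.4103, -0.3737, 0.3327]
ee_rot: [[-0.4, -0.917, 0.001], [-0.917, 0.4, -0.001], [0.0, -0.001, -1.0]]
wrist_force: [1.1, -0.4, 0.4]
gripper_width: 0.999
gripper_force: 0.0
t 1.57 p [ 0.4103 -0.3737  0.3327] yaw 156.45 j6 2.0 F [ 1.1 -0.4  0.4] w 0.999
shift [-105.1  -40.8   32.7] turn [-4.000e-02 -3.000e-02 -4.155e+01]
```

```bash
python3 -m creep '[[1,-17,-7,5,0,0,-7],[1,-35,-14,11,0,0,-14],[1,-52,-20,16,0,0,-21],[1,-70,-27,22,0,0,-28],[1,-88,-34,28,0,0,-35],[1,-105,-41,33,0,0,-41.5],[1,-105,-41,33,0,0,-41.5],[1,-105,-41,33,0,0,-41.5]]'
python3 -c "
from h import *
plan(.4897,-.2937,.2365,198)"
```

```text
time_s: 2.23
tcp_pos: [0.4897, -0.2951, 0.2995]
ee_rot: [[0.303, -0.953, -0.001], [-0.953, -0.303, 0.0], [-0.0, 0.001, -1.0]]
wrist_force: [-0.1, -0.4, 0.0]
gripper_width: 1.0
gripper_force: 0.0
t 2.23 p [ 0.4897 -0.2951  0.2995] yaw -162.34 j6 32.5 F [-0.1 -0.4  0. ] w 1.0
shift [-1.3 -0.5 63. ] turn [ 0.04  0.02 -0.34]
```

```bash
python3 -m creep '[[1,-1,0,15,0,0,0],[1,-1,0,32,0,0,0],[1,-1,0,48,0,0,0],[1,-1,0,60,0,0,0],[1,-1,0,63,0,0,0],[1,-1,0,63,0,0,0],[-1,-1,0,63,0,0,0],[-1,-1,0,63,0,0,0]]'
python3 -m creep '[[-1,0,0,0,0,0,0],[-1,0,0,0,0,0,0],[-1,0,0,0,0,0,0],[-1,0,0,0,0,0,0],[-1,0,0,0,0,0,0],[-1,0,0,0,0,0,0],[-1,0,0,0,0,0,0],[-1,0,0,0,0,0,0]]'
python3 -c "
from h import *
plan(.4897,-.2937,.2365,198)"
```

```text
time_s: 2.9
tcp_pos: [0.4892, -0.2951, 0.2379]
ee_rot: [[0.303, -0.953, 0.002], [-0.953, -0.303, -0.001], [0.001, -0.002, -1.0]]
wrist_force: [0.3, 0.0, 0.4]
gripper_width: 0.922
gripper_force: 0.0
time_s: 3.57
tcp_pos: [0.4889, -0.2947, 0.2367]
ee_rot: [[0.303, -0.953, -0.0], [-0.953, -0.303, 0.0], [-0.0, 0.0, -1.0]]
wrist_force: [0.5, 0.0, 1.1]
gripper_width: 0.328
gripper_force: 0.0
t 3.57 p [ 0.4889 -0.2947  0.2367] yaw -162.35 j6 32.5 F [0.5 0.  1.1] w 0.328
shift [-0.7 -1.1  0.2] turn [ 0.    0.   -0.35]
```

```bash
python3 -m creep '[[-1,0,0,0,0,0,0],[-1,0,0,0,0,0,0],[-1,0,0,0,0,0,0],[-1,0,0,0,0,0,0],[-1,0,0,0,0,0,0],[-1,0,0,0,0,0,0],[-1,0,0,0,0,0,0]]'
python3 -c "
from h import *
plan(.4897,-.2937,.2365,198)
print(r.sense()['moment'])"
```

```text
time_s: 4.15
tcp_pos: [0.4902, -0.2942, 0.2367]
ee_rot: [[0.303, -0.953, 0.004], [-0.953, -0.303, 0.0], [0.001, -0.004, -1.0]]
wrist_force: [4.4, 3.1, -2.0]
gripper_width: 0.133
gripper_force: 30.0
t 4.15 p [ 0.4902 -0.2942  0.2367] yaw -162.34 j6 32.5 F [ 4.4  3.1 -2. ] w 0.133
shift [-0.6  0.4  0.2] turn [-0.21 -0.07 -0.34]
[ 0.83646233 -1.03696735 -0.03359571]
```

```bash
python3 -m creep '[[-1,0,-1,0,0,0,4],[-1,0,-1,0,0,0,10],[-1,0,-1,0,0,0,16],[-1,0,-1,0,0,0,22],[-1,0,-1,0,0,0,28],[-1,0,-1,0,0,0,34],[-1,0,-1,0,0,0,40],[-1,0,-1,0,0,0,45]]'
python3 -c "
from h import *
plan(.4897,-.2937,.2365,43)
print(r.sense()['moment'])"
```

```text
time_s: 4.82
tcp_pos: [0.4903, -0.2941, 0.2367]
ee_rot: [[-0.463, -0.886, 0.001], [-0.886, 0.463, 0.0], [-0.001, -0.001, -1.0]]
wrist_force: [0.1, 1.1, -0.8]
gripper_width: 0.133
gripper_force: 30.0
t 4.82 p [ 0.4903 -0.2941  0.2367] yaw 152.41 j6 -12.8 F [ 0.1  1.1 -0.8] w 0.133
shift [-0.1  0.7  0.2] turn [-0.0000e+00  7.0000e-02  1.0941e+02]
[ 0.58060113 -0.36375953  0.14091353]
```

```bash
python3 -m creep '[[-1,0,0,0,0,0,7],[-1,0,0,0,0,0,14],[-1,0,0,0,0,0,21],[-1,0,0,0,0,0,28],[-1,0,0,0,0,0,35],[-1,0,0,0,0,0,42],[-1,0,0,0,0,0,49],[-1,0,0,0,0,0,56]]'
python3 -m creep '[[-1,0,0,0,0,0,7],[-1,0,0,0,0,0,14],[-1,0,0,0,0,0,21],[-1,0,0,0,0,0,28],[-1,0,0,0,0,0,35],[-1,0,0,0,0,0,42],[-1,0,0,0,0,0,48],[-1,0,0,0,0,0,53]]'
python3 -m creep '[[-1,0,0,0,0,0,0],[-1,0,0,0,0,0,0],[-1,0,0,0,0,0,0],[1,0,0,0,0,0,0],[1,0,0,0,0,0,0],[1,0,0,0,0,0,0],[1,0,0,0,0,0,0],[1,0,0,0,0,0,0]]'
python3 -c "
from h import *
plan(.4897,-.2937,.2365,43)"
```

```text
time_s: 5.48
tcp_pos: [0.4901, -0.2938, 0.2367]
ee_rot: [[-0.994, -0.111, 0.0], [-0.111, 0.994, 0.001], [-0.0, 0.001, -1.0]]
wrist_force: [1.1, 3.8, 0.5]
gripper_width: 0.136
gripper_force: 30.0
time_s: 6.15
tcp_pos: [0.4903, -0.2934, 0.2367]
ee_rot: [[-0.687, 0.727, 0.001], [0.727, 0.687, 0.001], [0.001, 0.001, -1.0]]
wrist_force: [1.6, 6.3, 0.8]
gripper_width: 0.135
gripper_force: 30.0
time_s: 6.82
tcp_pos: [0.4897, -0.2946, 0.2367]
ee_rot: [[-0.69, 0.724, -0.0], [0.724, 0.69, -0.0], [0.0, -0.0, -1.0]]
wrist_force: [-0.3, 0.2, -0.1]
gripper_width: 0.427
gripper_force: 0.0
t 6.82 p [ 0.4897 -0.2946  0.2367] yaw 43.64 j6 -121.6 F [-0.3  0.2 -0.1] w 0.427
shift [0.7 0.6 0.2] turn [-0.01 -0.    0.64]
```

```bash
python3 -m creep '[[1,0,0,-10,0,0,0],[1,0,0,-40,0,0,0],[1,0,0,-80,0,0,0],[1,0,0,-120,0,0,0],[1,0,0,-160,0,0,-7],[1,0,0,-170,0,0,-14],[1,0,0,-170,0,0,-21],[1,0,0,-170,0,0,-28]]'
python3 -c "
from h import *
plan(.44,-.05,.41,180)"
```

```text
time_s: 7.48
tcp_pos: [0.4895, -0.2945, 0.4095]
ee_rot: [[-0.951, 0.309, 0.004], [0.309, 0.951, -0.001], [-0.004, 0.0, -1.0]]
wrist_force: [-0.3, 0.7, 0.0]
gripper_width: 0.981
gripper_force: 0.0
t 7.48 p [ 0.4895 -0.2945  0.4095] yaw 71.99 j6 -93.2 F [-0.3  0.7  0. ] w 0.981
shift [122.7 217.2  -1. ] turn [  -0.23    0.18 -108.01]
```

```bash
python3 -m creep '[[1,15,27,0,0,0,-7],[1,31,54,0,0,0,-14],[1,46,81,0,0,0,-21],[1,61,109,0,0,0,-28],[1,77,136,0,0,0,-35],[1,92,163,0,0,0,-42],[1,107,190,0,0,0,-49],[1,122,217,0,0,0,-56]]'
cat > look.py <<'E'
from h import *
import sys
def rect(n,im,c,half=.08,s=.0004,z=.036):
    f,cx,cy,T=cam(n); k=int(2*half/s); i,j=np.mgrid[:k,:k]
    X=c[0]+half-i*s; Y=c[1]+half-j*s
    P=np.stack([X,Y,np.full(X.shape,z),],-1)-T[:3,3]; Q=P@T[:3,:3]
    return cv2.remap(im,(Q[...,0]/Q[...,2]*f+cx).astype(np.float32),(Q[...,1]/Q[...,2]*f+cy).astype(np.float32),cv2.INTER_CUBIC)
o=[]
for n,c in (('scene',(.4896,-.2913)),('top',(.490,-.2962))):
    p,d=vision.capture(n); W=cloud(n,d); np.savez(sys.argv[1]+n+'.npz',p=p,W=W,d=d)
    o.append(rect(n,p,c))
    for nm,lo,hi,b in (('box',.034,.045,.13),('bar',.055,.095,.05),('bartop',.079,.095,.05)):
        m=(abs(W[...,0]-.49)<b)&(abs(W[...,1]+.294)<b)&(W[...,2]>lo)&(W[...,2]<hi)
        if m.sum()>5: print(n,nm,m.sum(),cv2.minAreaRect(W[m][:,:2].astype(np.float32)*1000))
cv2.imwrite('pics/'+sys.argv[1]+'.png',np.hstack(o)[...,::-1])
plan(.4527,.0276,.41,186.7)
E
python3 look.py win1
```

```text
time_s: 8.15
tcp_pos: [0.4415, -0.049, 0.4077]
ee_rot: [[-0.788, -0.615, 0.001], [-0.615, 0.788, 0.0], [-0.001, -0.001, -1.0]]
wrist_force: [1.2, 0.8, 0.7]
gripper_width: 1.0
gripper_force: 0.0
scene box 3298 ((489.11639404296875, -291.0572509765625), (159.89158630371094, 163.5911407470703), 87.57539367675781)
scene bar 128 ((490.1943664550781, -291.7735900878906), (12.380836486816406, 44.79779815673828), 42.37450408935547)
scene bartop 83 ((489.8472900390625, -291.08612060546875), (12.222975730895996, 43.22366714477539), 40.35506057739258)
top box 2600 ((490.0183410644531, -296.00079345703125), (161.81105041503906, 160.59466552734375), 87.858154296875)
top bar 91 ((489.14532470703125, -294.4158020019531), (12.129111289978027, 43.39677810668945), 43.30421447753906)
top bartop 60 ((489.7478332519531, -295.0550842285156), (12.129111289978027, 41.639854431152344), 43.30421447753906)
t 8.25 p [ 0.4414 -0.0475  0.4079] yaw 128.05 j6 -66.9 F [ 0.5 -0.5  0.6] w 0.999
shift [-55.2  52.2  -2. ] turn [ -0.08   0.09 -58.65]
```

View pics/win1.png

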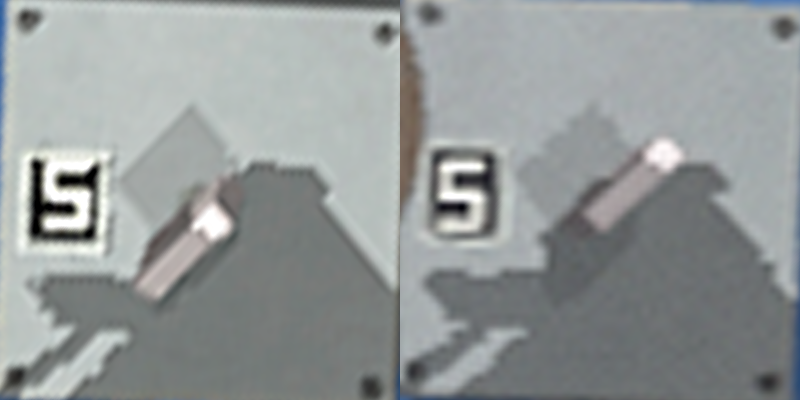

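The 5 stands upright and centred in the window, at (66,198) in the left crop and (465,193) in the right. The wheel is done, so I go to carrier A.

```bash
python3 -m creep '[[1,-7,7,0,0,0,-7],[1,-14,13,0,0,0,-14],[1,-21,20,0,0,0,-21],[1,-28,26,0,0,0,-28],[1,-35,33,0,0,0,-35],[1,-42,40,0,0,0,-42],[1,-49,46,0,0,0,-49],[1,-55,52,0,0,0,-55]]'
python3 -m creep '[[1,0,0,0,0,0,-3.6],[1,0,0,0,0,0,-3.6],[1,0,0,0,0,0,-3.6]]'
python3 -c "
from h import *
plan(.4529,.0276,.310,186.7)"
```

```text
time_s: 8.92
tcp_pos: [0.4543, 0.0246, 0.4074]
ee_rot: [[0.051, -0.999, 0.001], [-0.999, -0.051, 0.0], [0.0, -0.001, -1.0]]
wrist_force: [-0.5, 0.8, 0.7]
gripper_width: 1.001
gripper_force: 0.0
time_s: 9.17
tcp_pos: [0.4541, 0.0243, 0.4072]
ee_rot: [[0.106, -0.994, 0.0], [-0.994, -0.106, 0.0], [0.0, -0.0, -1.0]]
wrist_force: [0.2, -0.0, -0.0]
gripper_width: 1.0
gripper_force: 0.0
t 9.17 p [0.4541 0.0243 0.4072] yaw -173.9 j6 -17.5 F [ 0.2 -0.  -0. ] w 1.0
shift [-3.4  0.9 97.2] turn [-0.02 -0.   -0.6 ]
```

```bash
python3 -m creep '[[1,-3.4,1,15,0,0,-0.6],[1,-3.4,1,40,0,0,-0.6],[1,-3.4,1,65,0,0,-0.6],[1,-3.4,1,85,0,0,-0.6],[1,-3.4,1,95,0,0,-0.6],[1,-3.4,1,97,0,0,-0.6],[-1,-3.4,1,97,0,0,-0.6],[-1,-3.4,1,97,0,0,-0.6]]'
python3 -m creep '[[-1,0,0,0,0,0,0],[-1,0,0,0,0,0,0],[-1,0,0,0,0,0,0],[-1,0,0,0,0,0,0],[-1,0,0,0,0,0,0],[-1,0,0,0,0,0,0],[-1,0,0,0,0,0,0],[-1,0,0,0,0,0,0]]'
python3 -m creep '[[-1,0,0,0,0,0,0],[-1,0,0,0,0,0,0],[-1,0,0,0,0,0,0],[-1,0,0,0,0,0,0],[-1,0,0,0,0,0,0],[-1,0,0,0,0,0,0],[-1,0,0,0,0,0,0],[-1,0,0,0,0,0,0]]'
python3 -c "
from h import *
plan(.4529,.0276,.310,186.7)"
```

```text
time_s: 9.83
tcp_pos: [0.4532, 0.0278, 0.3106]
ee_rot: [[0.118, -0.993, 0.002], [-0.993, -0.118, 0.0], [-0.0, -0.002, -1.0]]
wrist_force: [-0.6, -0.4, 0.1]
gripper_width: 0.922
gripper_force: 0.0
time_s: 10.5
tcp_pos: [0.4528, 0.028, 0.3098]
ee_rot: [[0.119, -0.993, 0.0], [-0.993, -0.119, 0.0], [-0.0, -0.0, -1.0]]
wrist_force: [-0.1, 0.2, -0.0]
gripper_width: 0.328
gripper_force: 0.0
time_s: 11.17
tcp_pos: [0.4528, 0.028, 0.3097]
ee_rot: [[0.119, -0.993, -0.0], [-0.993, -0.119, 0.0], [-0.0, 0.0, -1.0]]
wrist_force: [0.5, 0.2, -1.2]
gripper_width: 0.11
gripper_force: 30.0
t 11.17 p [0.4528 0.028  0.3097] yaw -173.15 j6 -17.3 F [ 0.5  0.2 -1.2] w 0.11
shift [ 0.4 -0.1 -0.3] turn [0.01 0.   0.15]
```

```bash
python3 -m creep '[[-1,0,0,-5,0,0,0],[-1,0,0,-20,0,0,0],[-1,0,0,-40,0,0,0],[-1,0,0,-60,0,0,0],[-1,0,0,-80,0,0,0],[-1,0,0,-90,0,0,0],[-1,0,0,-92,0,0,0],[-1,0,0,-92,0,0,0]]'
python3 -c "
from h import *
plan(.553,.0403,.4017,182,8)"
```

```text
time_s: 11.83
tcp_pos: [0.4525, 0.0279, 0.4021]
ee_rot: [[0.119, -0.993, 0.0], [-0.993, -0.119, 0.001], [-0.001, -0.001, -1.0]]
wrist_force: [-0.5, -0.3, -2.8]
gripper_width: 0.112
gripper_force: 30.0
t 11.83 p [0.4525 0.0279 0.4021] yaw -173.16 j6 -17.3 F [-0.5 -0.3 -2.8] w 0.112
shift [  -0.4 -101.3    0.4] turn [-0.37  8.03  4.83]
```

```bash
python3 -m creep '[[-1,0,-8,0,0,1,0.6],[-1,0,-25,0,-0.1,2.4,1.5],[-1,0,-45,0,-0.2,4,2.4],[-1,0,-65,0,-0.3,5.5,3.3],[-1,0,-82,0,-0.3,7,4.2],[-1,0,-95,0,-0.3,8,4.8],[-1,0,-101,0,-0.3,8,4.8],[-1,0,-101,0,-0.3,8,4.8]]'
python3 - <<'E'
from h import *
plan(.6138,.0403,.4017,182,8)
o=[]
for n in ['scene','top']:
    p,d=vision.capture(n); np.savez('c1'+n+'.npz',p=p,d=d,W=cloud(n,d))
    o.append(cv2.resize(p[110:260,190:340] if n=='scene' else p[120:270,200:350],(400,400),interpolation=2))
cv2.imwrite('pics/c1.png',np.hstack(o)[...,::-1])
E
```

```text
time_s: 12.5
tcp_pos: [0.5541, 0.0403, 0.4002]
ee_rot: [[0.035, -0.999, 0.003], [-0.99, -0.036, -0.14], [0.14, 0.002, -0.99]]
wrist_force: [-0.0, 0.0, -2.8]
gripper_width: 0.109
gripper_force: 30.0
t 12.5 p [0.5541 0.0403 0.4002] yaw -177.96 j6 -24.2 F [-0.   0.  -2.8] w 0.109
shift [  2.4 -59.6  -1.3] turn [ 0.09 -0.03  0.05]
```

View pics/c1.png

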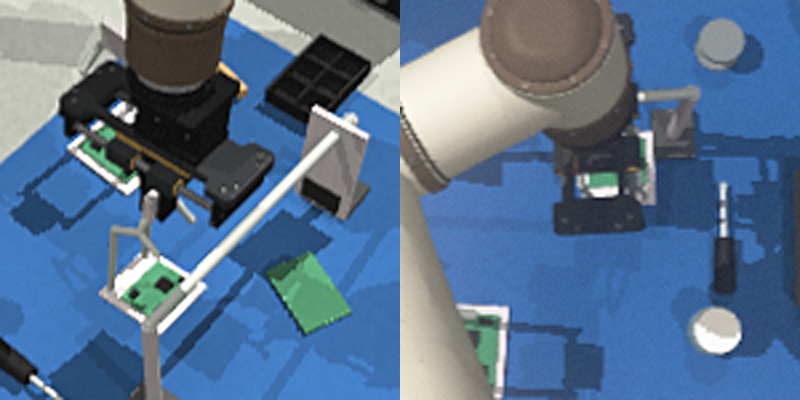

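The carrier is held with its tray just short of the bar, at (150,290) in the left crop. The hooks face the bar. Next I check the clearance to the post numerically.

```bash
python3 - <<'E'
from h import *
np.set_printoptions(precision=4,suppress=True)
W=np.load('c1scene.npz')['W'];p=np.load('c1scene.npz')['p'].astype(int)
s=r.sense();A=np.array(s['ee_rot']);t=np.array(s['tcp_pos'])
# carrier frame: origin at seat
C=np.stack([-A[:,1],-A[:,0],-A[:,2]],1); seat=t+A[:,2]*.2037
L=(W-seat)@C
print('seat',seat)
def q(n,m):
    P=L[m]; print(n,m.sum(),np.nanpercentile(P,[2,50,98],axis=0) if m.sum()>3 else '')
near=(abs(L[...,0])<.047)&(abs(L[...,1])<.06)
q('tray',near&(L[...,2]<-.09)&(L[...,2]>-.115))
q('tab/hook',(abs(L[...,0])<.02)&(abs(L[...,1])<.04)&(L[...,2]>.0)&(L[...,2]<.03))
q('uprights',(L[...,0]<-.02)&(L[...,0]>-.04)&(abs(L[...,1])<.04)&(L[...,2]<-.01)&(L[...,2]>-.08))
bar=(abs(L[...,0]-.06)<.02)&(abs(L[...,1])<.04)&(abs(L[...,2]+.02)<.02)
q('bar',bar)
b2=(abs(W[...,0]-.615)<.02)&(W[...,1]<.0)&(W[...,1]>-.12)&(W[...,2]>.06)&(W[...,2]<.17); print('post',np.nanpercentile(W[b2],[2,50,98],axis=0))
E
```

```text
seat [0.5534 0.0116 0.1993]
tray 550 [[-0.035  -0.0374 -0.1044]
 [-0.001  -0.0016 -0.0993]
 [ 0.0427  0.0397 -0.0939]]
tab/hook 108 [[-0.0172 -0.0301  0.0016]
 [ 0.0054 -0.021   0.0135]
 [ 0.0189  0.0313  0.0296]]
uprights 58 [[-0.0328 -0.0305 -0.0782]
 [-0.0274 -0.0275 -0.0485]
 [-0.0248  0.0308 -0.0122]]
bar 124 [[ 0.0556 -0.0373 -0.0221]
 [ 0.0623 -0.002  -0.0156]
 [ 0.0663  0.0384 -0.012 ]]
post [[ 0.5954 -0.0807  0.0644]
 [ 0.6202 -0.0766  0.1081]
 [ 0.625  -0.0034  0.1656]]
```

```bash
python3 -m creep '[[-1,0,-4,-4,0,0,0],[-1,0,-14,-4,0,0,0],[-1,0,-26,-4,0,0,0],[-1,0,-38,-4,0,0,0],[-1,0,-48,-4,0,0,0],[-1,0,-56,-4,0,0,0],[-1,0,-59.5,-4,0,0,0],[-1,0,-59.5,-4,0,0,0]]'
python3 - <<'E'
from h import *
np.set_printoptions(precision=4,suppress=True)
vision.capture('top'); p,d=vision.capture('scene'); W=cloud('scene',d)
s=r.sense();A=np.array(s['ee_rot']);t=np.array(s['tcp_pos']);print(s['wrist_force'],t)
C=np.stack([-A[:,1],-A[:,0],-A[:,2]],1); seat=t+A[:,2]*.2037; L=(W-seat)@C
print(seat)
for y0 in (-.1,-.045,-.02,.04,.06):
    m=(abs(L[...,0])<.015)&(L[...,1]>y0)&(L[...,1]<y0+.03)&(L[...,2]>-.045)&(L[...,2]<-.01)
    print(y0,m.sum(),np.nanpercentile(L[m],[5,50,95],axis=0) if m.sum()>3 else '')
E
```

```text
time_s: 13.27
tcp_pos: [0.6132, 0.0427, 0.4056]
ee_rot: [[0.035, -0.999, 0.006], [-0.99, -0.035, -0.139], [0.139, -0.001, -0.99]]
wrist_force: [0.2, -1.3, -2.4]
gripper_width: 0.114
gripper_force: 30.0
[-0.2091  0.2627 -2.8575] [0.6123 0.0426 0.4057]
[0.6133 0.0143 0.204 ]
-0.1 63 [[-0.0044 -0.0906 -0.0388]
 [ 0.0026 -0.0847 -0.0241]
 [ 0.0074 -0.0722 -0.0178]]
-0.045 50 [[-0.0041 -0.0426 -0.0254]
 [ 0.0019 -0.0304 -0.0209]
 [ 0.0061 -0.0165 -0.0172]]
-0.02 32 [[-0.004  -0.0181 -0.0261]
 [ 0.0021  0.0002 -0.0213]
 [ 0.0059  0.0084 -0.0165]]
0.04 21 [[-0.0031  0.0428 -0.0253]
 [ 0.002   0.0578 -0.0203]
 [ 0.0051  0.0647 -0.0179]]
0.06 23 [[-0.0031  0.0606 -0.0253]
 [ 0.0014  0.0795 -0.02  ]
 [ 0.005   0.0893 -0.0182]]
```

```bash
python3 -m creep '[[-1,0,0,3,0,0,0],[-1,0,0,7,0,0,0],[-1,0,0,11,0,0,0],[-1,0,0,15,0,0,0],[-1,0,0,18,0,0,0],[-1,0,0,20,0,0,0],[-1,0,0,21,0,0,0],[-1,0,0,21,0,0,0]]'
python3 -m creep '[[-1,0,0,1,0,0,0],[-1,0,0,2,0,0,0],[-1,0,0,2,0,0,0],[-1,0,0,2,0,0,0]]'
```

```text
time_s: 14.03
tcp_pos: [0.6126, 0.0397, 0.3846]
ee_rot: [[0.035, -0.999, 0.005], [-0.99, -0.036, -0.139], [0.139, -0.0, -0.99]]
wrist_force: [0.8, -0.9, -2.6]
gripper_width: 0.111
gripper_force: 30.0
time_s: 14.37
tcp_pos: [0.6126, 0.0395, 0.383]
ee_rot: [[0.035, -0.999, 0.006], [-0.99, -0.036, -0.139], [0.139, -0.001, -0.99]]
wrist_force: [0.2, 0.4, -2.8]
gripper_width: 0.113
gripper_force: 30.0
```

```bash
python3 -m creep '[[-1,0,0,1,0,0,0],[-1,0,0,1,0,0,0],[-1,0,0,1,0,0,0]]'
python3 -m creep '[[-1,0,0,1,0,0,0],[-1,0,0,1,0,0,0],[-1,0,0,1,0,0,0]]'
python3 -m creep '[[-1,0,0,1,0,0,0],[-1,0,0,1,0,0,0],[-1,0,0,1,0,0,0]]'
```

```text
time_s: 14.62
tcp_pos: [0.6126, 0.0393, 0.382]
ee_rot: [[0.035, -0.999, 0.006], [-0.99, -0.036, -0.139], [0.139, -0.001, -0.99]]
wrist_force: [-0.3, 0.3, -3.5]
gripper_width: 0.113
gripper_force: 30.0
time_s: 14.87
tcp_pos: [0.6126, 0.0392, 0.3809]
ee_rot: [[0.035, -0.999, 0.005], [-0.99, -0.036, -0.139], [0.139, -0.0, -0.99]]
wrist_force: [0.1, 0.5, -2.3]
gripper_width: 0.111
gripper_force: 30.0
time_s: 15.12
tcp_pos: [0.6127, 0.0391, 0.38]
ee_rot: [[0.035, -0.999, 0.006], [-0.99, -0.036, -0.139], [0.139, -0.001, -0.99]]
wrist_force: [-0.0, 0.8, -2.8]
gripper_width: 0.108
gripper_force: 30.0
```

```bash
python3 -m creep '[[-1,0,0,1,0,0,0],[-1,0,0,1,0,0,0],[-1,0,0,1,0,0,0]]' | grep -E "tcp|wrist"
python3 -m creep '[[-1,0,0,1,0,0,0],[-1,0,0,1,0,0,0],[-1,0,0,1,0,0,0]]' | grep -E "tcp|wrist"
```

```text
tcp_pos: [0.6129, 0.039, 0.3795]
wrist_force: [1.6, -0.0, 0.3]
tcp_pos: [0.613, 0.0389, 0.3793]
wrist_force: [0.7, 0.5, 3.4]
```

Contact: the wrist force went from −2.8 to +3.4 N, so the hooks now rest on the bar. I release.

```bash
python3 -m creep '[[1,0,0,0,0,0,0],[1,0,0,0,0,0,0],[1,0,0,0,0,0,0],[1,0,0,0,0,0,0],[1,0,0,0,0,0,0],[1,0,0,0,0,0,0],[1,0,0,0,0,0,0],[1,0,0,0,0,0,0]]'
python3 -m creep '[[1,0,0,0,0,0,0],[1,0,0,0,0,0,0],[1,0,0,0,0,0,0],[1,0,0,0,0,0,0],[1,0,0,0,0,0,0],[1,0,0,0,0,0,0],[1,0,0,0,0,0,0],[1,0,0,0,0,0,0]]'
python3 - <<'E'
from h import *
p,d=vision.capture('scene'); np.savez('c2.npz',p=p,d=d,W=cloud('scene',d))
cv2.imwrite('pics/c2.png',cv2.resize(p[110:270,190:350],(480,480),interpolation=2)[...,::-1])
E
```

```text
time_s: 16.28
tcp_pos: [0.6127, 0.0388, 0.3779]
ee_rot: [[0.035, -0.999, 0.005], [-0.99, -0.036, -0.139], [0.139, -0.0, -0.99]]
wrist_force: [-0.2, -1.2, -0.9]
gripper_width: 0.633
gripper_force: 0.0
time_s: 16.95
tcp_pos: [0.6127, 0.0388, 0.378]
ee_rot: [[0.035, -0.999, 0.006], [-0.99, -0.036, -0.139], [0.139, -0.001, -0.99]]
wrist_force: [1.0, -0.3, 0.9]
gripper_width: 0.998
gripper_force: 0.0
```

View pics/c2.png

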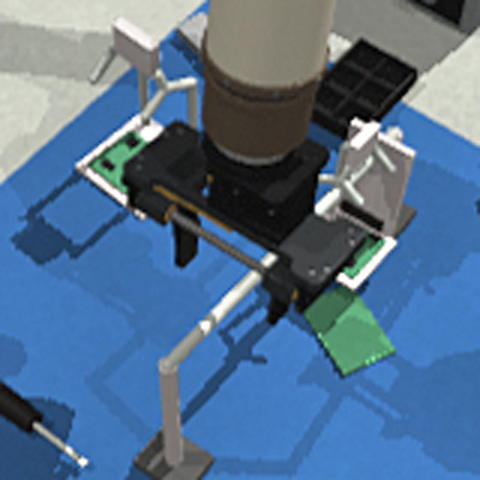

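The carrier has slid to the stop plate and hangs there, at (350,200) in the crop. I retreat upward and check.

```bash
python3 -m creep '[[1,1,0,-8,0,0,0],[1,5,0,-30,0,0,0],[1,10,0,-60,0,0,0],[1,15,0,-90,0,0,0],[1,20,0,-120,0,0,0],[1,30,30,-120,0,0,0],[1,50,60,-120,0,0,0],[1,70,90,-120,0,0,0]]' | grep -E "time|tcp|wrist"
python3 -m creep '[[1,20,30,0,0,0,0],[1,50,55,0,0,0,0],[1,80,80,0,0,0,0],[1,110,100,0,0,0,0],[1,140,120,0,0,0,0],[1,160,130,0,0,0,0],[1,160,130,0,0,0,0],[1,160,130,0,0,0,0]]' | grep -E "time|tcp|wrist"
python3 - <<'E'
from h import *
np.set_printoptions(precision=4,suppress=True)
for k in range(2):
  for n in ['top','scene']:
    p,d=vision.capture(n); W=cloud(n,d)
    m=(abs(W[...,0]-.605)<.06)&(W[...,1]>.03)&(W[...,1]<.28)&(W[...,2]>.185)&(W[...,2]<.25)
    print(n,r.sense()['time_s'],m.sum(),W[m].mean(0),W[m].min(0),W[m].max(0))
cv2.imwrite('pics/end.png',np.hstack([cv2.resize(p[90:340,90:390],(420,350),interpolation=2),cv2.resize(vision.capture('top')[0][130:290,140:320],(380,350),interpolation=2)])[...,::-1])
E
```

```text
time_s: 17.67
tcp_pos: [0.5235, -0.0172, 0.5073]
wrist_force: [-0.2, 0.3, -0.3]
time_s: 18.33
tcp_pos: [0.3994, -0.1807, 0.5297]
wrist_force: [0.3, -0.4, -0.3]
top 18.3833 79 [0.605  0.2152 0.1971] [0.6003 0.196  0.185 ] [0.6119 0.2361 0.2046]
scene 18.4333 79 [0.6076 0.2165 0.1969] [0.6006 0.1964 0.185 ] [0.6127 0.2445 0.2058]
top 18.4833 76 [0.6049 0.2152 0.1975] [0.6007 0.1965 0.1853] [0.6114 0.236  0.2056]
scene 18.5333 76 [0.6075 0.2139 0.1977] [0.6002 0.0306 0.1857] [0.613  0.2402 0.2095]
```

View pics/end.png

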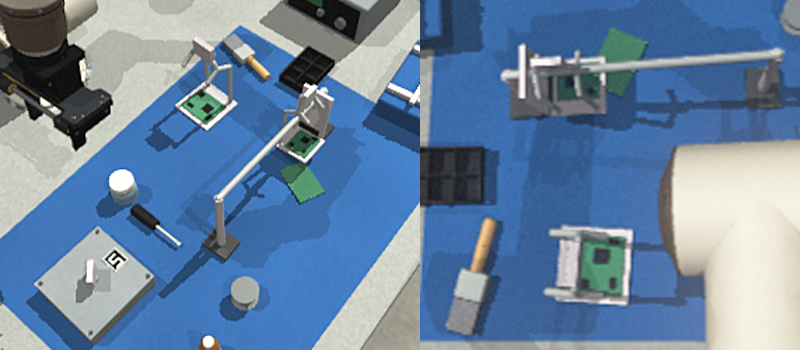

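The carrier hangs at the stop on both hooks, at (305,125) in the left crop. The 5 is in the window at (115,260), and the gripper is clear. I hand the job in.

```bash
python3 -c "
from station import r
print(r.finish_job())"
```

```text
the job is handed in; nothing more can be done
None
```

The job is handed in: the wheel shows 5 squarely in the window, the smaller carrier hangs at the rail's stop after sliding down by itself, and the robot touches nothing; no bystander was touched.

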